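# Fold out the palette flap of the sketch box

## Task

Two wooden sketch boxes stand on the table, one wide and one narrow. Take the wide box's flap by its steel bar, swing it right over past upright and lower it gently, without letting it fall, until it lies level on the wooden rest beside its box, then let go. Leave the narrow box's flap shut.

Things in the scene. Friction and masses are not known exactly. Their poses are not given: they have to be found in the camera images.
- wide_flap (a joint): Flap of the wider wooden box (fixed; 120 mm along hinge, 80 across, 60 tall). Flap 120x80x8 mm, about 0.2 kg, hinged on the box's long top edge. 0 = shut on the box, pi/2 = upright, pi = turned over, level on the wooden rest at the hinge side (its stop). The hinge is nearly free: let go past upright it falls open, before upright it falls shut.
- wide_flap_bar (a point): Middle of the wide flap's steel pull bar: round, 10 mm thick, 92 mm long, parallel to the hinge and 125 mm from it, on two arms at its ends, 45 mm beyond the flap's free edge (and the box wall) with open space between for a finger from above. Fixed to the flap; being round it rolls between finger pads, so a gripper pointing down can carry it round. x axis: along the bar.
- wide_flap_hinge (a point): Middle of the wide flap's hinge line, fixed, 64 mm above the table. x axis: along the hinge; y: level, from the box towards the rest; z: up. Shut, the bar lies 125 mm along -y; on the rest, 125 mm along +y; it travels the half circle above. The rest (posts and cross bar 59 to 73 mm along +y, 60 mm tall) is clear of the open bar.
- narrow_flap (a joint): Flap of the narrow box, made alike but only 70 mm along its hinge, with a 54 mm bar; it stands nearer to or farther from the robot than the wide one. 0 = shut, as it must stay.

How it is judged (in metres and radians):
At the end, for the whole second after the job is handed in: The wide flap lies turned over on its rest (within 10 degrees of level), still and let go; the narrow flap is shut (within 6 degrees) (value of joint wide_flap above 2.97 rad and velocity of joint wide_flap between -0.1 and 0.1 rad/s and value of joint narrow_flap below 0.1 rad); the robot touches nothing.
It fails at once if the wide flap falls or is slammed over: past upright it turns faster than 4 rad/s (0.5 m/s at the bar) (value of joint wide_flap above 1.6 rad and velocity of joint wide_flap above 4 rad/s).
It fails at once if the narrow flap is lifted by more than 15 degrees (value of joint narrow_flap above 0.26 rad).
It also fails if it takes over 38 s, if anything falls off the work surface, if the arm or the gripper's body presses on something with over 40 N, if the wrist force passes 120 N, or if a joint passes its speed limit or range.

## Robot

A 6-joint arm with a two-finger parallel gripper is mounted at the origin on a cart in front of the work surface, level with it; the furniture and walls round the work are solid. World frame = base frame: x ahead of the robot, y to its left, z up, the work surface at z = 0. Lengths are in mm, angles in rad, forces in N, time in s.
With the tool pointing down it reaches from about 300 to 875 mm from the base axis. Payload 6.4 kg.
Tool frame: the origin (TCP) lies midway between the tips of the shut fingers; the grasp point (between the pads) lies 19 mm behind it; x points along the fingers, y is the direction in which the jaws open and shut, and the axes are right-handed (so a half turn about x gives the same grasp; the last joint's range is limited). The gripper opens to 88 mm and grips with 3 to 60 N. Pads are 18 mm wide; open, the fingers measure 123 mm over their backs; the gripper's body (75 mm by 187 mm) begins 45 mm behind the grasp point.
Start: joints at [-1.347, 0.181, 1.607, -0, 1.354, -0.206], TCP at [239.613, -522.711, 238.714] pointing down, gripper open.
Joint ranges: [-2.99, 2.99], [-0.89, 2.07], [0.3, 2.58], [-1.14, 4.28], [0, 2.63], [-3.12, 3.12]. Speed limits (rad/s): [2.57, 2.57, 3.01, 3.14, 3.14, 3.14].

## Interface

Orientations are given as a unit quaternion [x, y, z, w].
In Python, from workcell import ctrl, effector, eyes, job gives the robot as it stands. Calls block until the motion is done:
- ctrl.move_to(position, orientation): joint-space move of the TCP to a pose.
- ctrl.servo_line(position, ori=None, vel=150, max_force=None): straight line of the TCP; ori=None keeps the orientation; vel is the mean speed in mm/s. With max_force (N) it stops when the force on the tool has changed by that much, and returns True; else False.
- ctrl.move_j(angles): joint-space move.
- effector.gripper_to(opening): finger opening in mm; the grip force is fixed at half the most; returns when the fingers have stopped.
- ctrl.hold(seconds).
- ctrl.inverse_kinematics(position, orientation): joint angles nearest the present ones, or None.
- ctrl.get_obs(): the state.
- eyes.snapshot(name): name is "scene" or "top" or "wrist"; returns the picture (420x560x3 uint8, red, green, blue); there is no depth.
- eyes.camera_params(name): a dict with "fx", "fy", "cx", "cy" (pixels), "camera_from_world" (4x4, takes a point from world to camera coordinates); the wrist camera has in their place "T_tool_cam" (4x4, takes a point from camera to tool coordinates, whose origin is the TCP and whose axes are the tool frame's). Camera axes: x right, y down, z forward; pixel columns grow to the right and rows downward; lengths in mm; the calibration is good to about 2 mm. A picture is of the moment at which its call begins: read the wrist's pose just before it. camera_params takes no time and is no camera call.
A pose or a line that the arm cannot do raises ctrl.Unreachable and nothing moves.
- job.job_done(): hands the job in, once; it reports no verdict.
The state is a dict: "clock": time; "joint_pos": joint angles; "joint_vel": joint speeds; "tau": joint torques, N m; "tool_pos": TCP position; "orientation": TCP orientation; "force": force on the tool from outside, world axes, zero at the start; "moment": the same for the moment, N m; "gripper_width": finger opening in mm.
Only numpy, scipy, OpenCV 4.12 (cv2) and the standard library are available. Lean on these libraries where they do the work, as an engineer would, in place of code of your own. Each camera call takes 0.05 s, during which the arm holds its last target.

## Working session

There is one attempt and no reset: what is moved stays moved. The work goes in short steps, each a Python script; the robot and the scene stay as the last script left them, time stands still between calls to the robot, and variables do not carry over. Pictures are saved under pics/ and viewed, and the job is handed in when it is done.

```bash
mkdir -p pics; ls; python3 - <<'E'
from workcell import ctrl, effector, eyes, job
import cv2,json
for n in ["scene","top"]:
    im=eyes.snapshot(n); cv2.imwrite(f"pics/{n}0.png",im[:,:,::-1])
    p=eyes.camera_params(n); print(n,p)
o=ctrl.get_obs(); print(o['clock'],o['tool_pos'],o['orientation'],o['gripper_width'])
print(eyes.camera_params("wrist"))
E
```

```text
pics
scene {'fx': 505.1551799976681, 'fy': 505.1551799976681, 'cx': 278.8430638656458, 'cy': 209.27797588741933, 'camera_from_world': array([[ 8.02077663e-01, -5.97155011e-01, -8.79288953e-03,
        -5.17127693e+02],
       [-2.37233298e-01, -3.05062755e-01, -9.22310727e-01,
         1.59361481e+02],
       [ 5.48080089e-01,  7.41850799e-01, -3.86349074e-01,
         8.00178018e+02],
       [ 0.00000000e+00,  0.00000000e+00,  0.00000000e+00,
         1.00000000e+00]])}
top {'fx': 425.56958896219817, 'fy': 425.56958896219817, 'cx': 275.37036665401524, 'cy': 215.60489584515858, 'camera_from_world': array([[-2.75620450e-02, -9.99613031e-01, -3.75793957e-03,
        -2.22943913e+02],
       [-9.89070390e-01,  2.78157032e-02, -1.44796581e-01,
         4.91472821e+02],
       [ 1.44845078e-01, -2.74023101e-04, -9.89454308e-01,
         8.73939640e+02],
       [ 0.00000000e+00,  0.00000000e+00,  0.00000000e+00,
         1.00000000e+00]])}
0.1 [ 239.48785836 -522.24424052  237.91864059] [-0.69082917 -0.15133791  0.69085109 -0.15025532] 88.16577552248569
{'fx': 300.9000896037454, 'fy': 300.9000896037454, 'cx': 285.6348853916382, 'cy': 208.16418615301117, 'T_tool_cam': array([[ 1.68119923e-04, -3.14031669e-01,  9.49412493e-01,
        -1.45013859e+02],
       [ 9.99999830e-01, -4.77085757e-04, -3.34880712e-04,
        -6.55800872e-02],
       [ 5.58114327e-04,  9.49412388e-01,  3.14031536e-01,
        -8.20954730e+01],
       [ 0.00000000e+00,  0.00000000e+00,  0.00000000e+00,
         1.00000000e+00]])}
```

View pics/scene0.png

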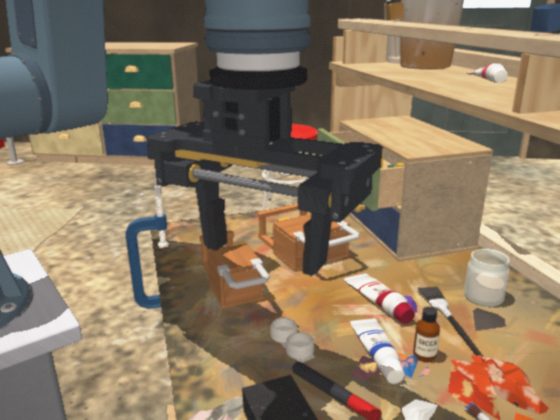

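View pics/top0.png

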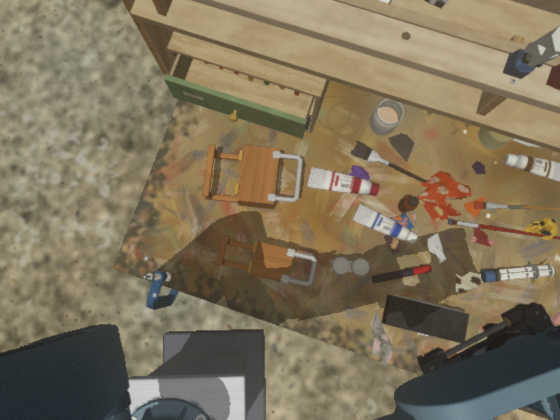

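```bash
python3 - <<'E'
import cv2
im=cv2.imread("pics/top0.png")[130:300,190:330]
cv2.imwrite("pics/top0c.png",cv2.resize(im[:90],None,fx=5.5,fy=5.5,interpolation=cv2.INTER_CUBIC))
E
```

```text
(no output)
```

View pics/top0c.png

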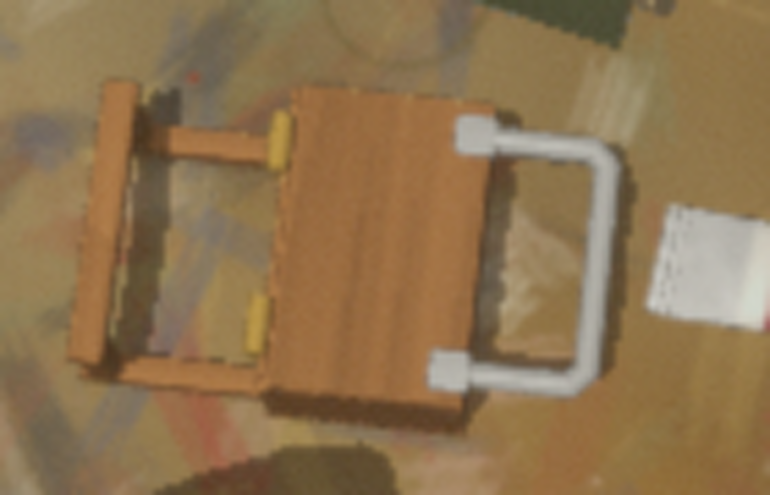

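```bash
cat > h.py <<'E'
import numpy as np
from scipy.optimize import least_squares
from workcell import ctrl, effector, eyes, job
def proj(p,P):
    T=p["camera_from_world"]; c=np.asarray(P)@T[:3,:3].T+T[:3,3]
    return np.c_[p["fx"]*c[:,0]/c[:,2]+p["cx"],p["fy"]*c[:,1]/c[:,2]+p["cy"]]
# local frame: hinge mid; x along hinge, y toward rest, z up
def world(q,L):
    c,s=np.cos(q[2]),np.sin(q[2]); L=np.asarray(L,float)
    return np.c_[q[0]+c*L[:,0]-s*L[:,1],q[1]+s*L[:,0]+c*L[:,1],64+L[:,2]]
E
python3 - <<'E'
from h import *
p=eyes.camera_params("top")
uv=np.array([(295,87),(495,103),(462,405),(265,388),(605,148),(587,380)],float)
px=(uv+.5)/5.5-.5+[190,130]
# y to rest = image left = +y world; x ahead = image up
L=[(60,0,4),(60,-80,4),(-60,-80,4),(-60,0,4),(46,-125,0),(-46,-125,0)]
f=lambda q:(proj(p,world(q,L))-px).ravel()
r=least_squares(f,[600,-200,0]);print(r.x,np.round(r.fun.reshape(-1,2),1))
w=world(r.x,[(0,-125,0),(0,125,0)]);print(w,np.hypot(w[:,0],w[:,1]))
q=r.x.copy(); np.save("q.npy",q)
# tool down orientations: tool x = down, tool y = +-local y
from scipy.spatial.transform import Rotation as R
ly=np.array([-np.sin(q[2]),np.cos(q[2]),0])
print(ctrl.get_obs()['joint_pos'])
for s in (1,-1):
    X=np.array([0,0,-1.]);Y=s*ly;Z=np.cross(X,Y);o=R.from_matrix(np.c_[X,Y,Z]).as_quat()
    for a in np.linspace(0,np.pi,7):
        P=world(q,[(0,-125*np.cos(a),125*np.sin(a)-19)])[0]
        k=ctrl.inverse_kinematics(P,o);print(s,round(a,2),None if k is None else np.round(k,2))
E
```

```text
[ 5.74095669e+02 -1.63375412e+02 -1.15461456e-01] [[-1.2 -0.8]
 [ 0.2 -0.5]
 [ 1.2  0.4]
 [-1.5  0.2]
 [ 0.8  0. ]
 [ 0.6  0.6]]
[[ 559.69503303 -287.54312812   64.        ]
 [ 588.49630412  -39.20769613   64.        ]] [629.23730065 589.8009354 ]
[-1.34732381e+00  1.81468352e-01  1.60786804e+00 -1.83167840e-05
  1.35378748e+00 -2.06341840e-01]
1 0.0 [-0.66  0.52  1.58 -0.    1.03 -2.12]
1 0.52 [-0.64  0.43  1.58 -0.    1.14 -2.09]
1 1.05 [-0.57  0.34  1.59 -0.    1.21 -2.03]
1 1.57 [-0.48  0.3   1.61 -0.    1.23 -1.93]
1 2.09 [-0.37  0.3   1.64 -0.    1.2  -1.83]
1 2.62 [-0.3   0.36  1.67 -0.    1.11 -1.75]
1 3.14 [-0.27  0.45  1.69 -0.    1.   -1.72]
-1 0.0 [-0.66  0.52  1.58 -0.    1.03  1.02]
-1 0.52 [-0.64  0.43  1.58 -0.    1.14  1.05]
-1 1.05 [-0.57  0.34  1.59 -0.    1.21  1.11]
-1 1.57 [-0.48  0.3   1.61 -0.    1.23  1.21]
-1 2.09 [-0.37  0.3   1.64 -0.    1.2   1.31]
-1 2.62 [-0.3   0.36  1.67 -0.    1.11  1.39]
-1 3.14 [-0.27  0.45  1.69 -0.    1.    1.42]
```

```bash
python3 - <<'E'
from h import *
p=eyes.camera_params("top");T=p["camera_from_world"];C=-T[:3,:3].T@T[:3,3];print(C)
q=np.load("q.npy")
for uv in [(172,98),(305,132),(232,116),(328,75)]:
    d=T[:3,:3].T@np.array([(uv[0]-p['cx'])/p['fx'],(uv[1]-p['cy'])/p['fy'],1])
    for z in (0,100,200): print(uv,z,np.round(C+d*(z-C[2])/d[2],0))
for y in (-32,60): print(world(q,[(37,125+y,45),(37,125-90,45)]))
ps=eyes.camera_params("scene");import cv2
im=cv2.imread("pics/scene0.png")
L=[(60,0,4),(60,-80,4),(-60,-80,4),(-60,0,4),(46,-125,0),(-46,-125,0)]
print(proj(ps,world(q,L)))
for a,b in proj(ps,world(q,L)): cv2.circle(im,(round(a),round(b)),2,(0,255,0),-1)
im=im[100:290,180:400]
cv2.imwrite("pics/sc1.png",cv2.resize(im,None,fx=3.5,fy=3.1))
E
```

```text
[ 353.37056878 -236.2888231   935.04911625]
(172, 98) 0 [772.  -5.   0.]
(172, 98) 100 [727. -30. 100.]
(172, 98) 200 [683. -54. 200.]
(305, 132) 0 [ 681. -310.    0.]
(305, 132) 100 [ 646. -302.  100.]
(305, 132) 200 [ 611. -294.  200.]
(232, 116) 0 [ 725. -143.    0.]
(232, 116) 100 [ 685. -153.  100.]
(232, 116) 200 [ 645. -163.  200.]
(328, 75) 0 [ 818. -368.    0.]
(328, 75) 100 [ 768. -354.  100.]
(328, 75) 200 [ 719. -340.  200.]
[[ 621.56338535  -75.25721954  109.        ]
 [ 614.88149046 -132.87103976  109.        ]]
[[ 632.16225311   16.13021943  109.        ]
 [ 614.88149046 -132.87103976  109.        ]]
[[325.67571312 208.39396649]
 [350.63573225 222.67507859]
 [295.24346415 237.3955891 ]
 [272.59308696 221.27505795]
 [359.86627925 235.41560383]
 [316.45445135 247.7090421 ]]
```

View pics/sc1.png

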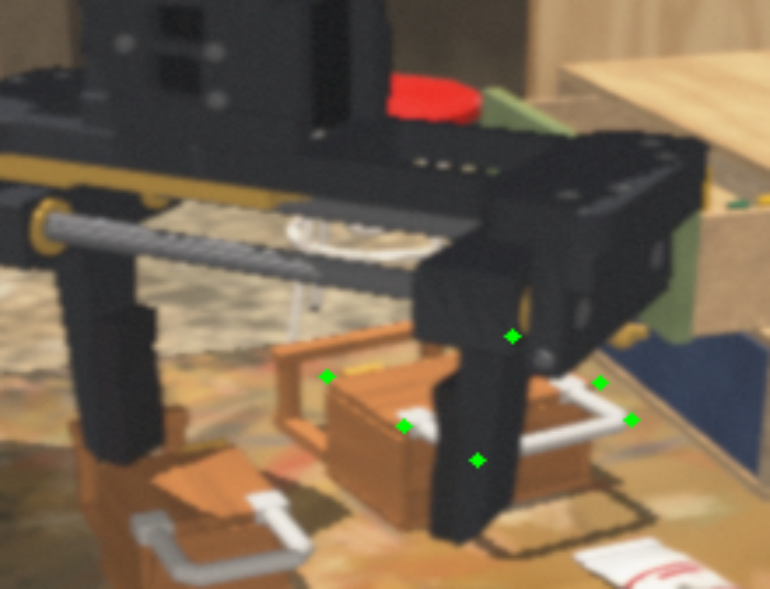

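```bash
python3 - <<'E'
from h import *
import cv2
p=eyes.camera_params("top");s=eyes.camera_params("scene")
K=lambda p:np.array([[p['fx'],0,p['cx']],[0,p['fy'],p['cy']],[0,0,1]])@p['camera_from_world'][:3]
X=cv2.triangulatePoints(K(p),K(s),np.array([[305.],[132]]),np.array([[377.],[210]]));X=(X/X[3])[:3,0];print(X,proj(p,X[None]),proj(s,X[None]))
im=cv2.imread("pics/top0.png")[60:150,150:340];cv2.imwrite("pics/tdr.png",cv2.resize(im,None,fx=4.2,fy=4.2))
E
```

```text
[ 641.50434881 -299.07410661  106.01211543] [[303.97130782 133.31476982]] [[378.32872174 209.63913372]]
```

View pics/tdr.png

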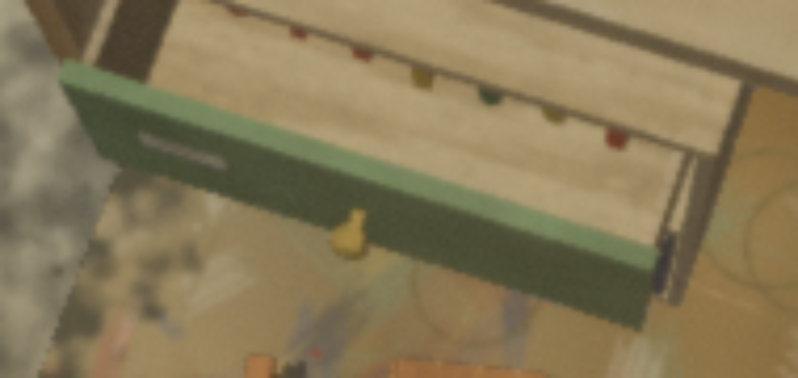

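```bash
cat >> h.py <<'E'
from scipy.spatial.transform import Rotation as R
def ori(q):
    X=np.array([0,0,-1.]);Y=np.array([-np.sin(q[2]),np.cos(q[2]),0]);return R.from_matrix(np.c_[X,Y,np.cross(X,Y)]).as_quat()
E
python3 - <<'E'
from h import *
import cv2
q=np.load("q.npy");o=ori(q)
h=world(q,[(-8,-125,100)])[0]
ctrl.move_to(h+[-80,-20,50],o); effector.gripper_to(36)
ctrl.servo_line(h,o,vel=150)
ob=ctrl.get_obs();im=eyes.snapshot("wrist");print(ob['clock'],ob['tool_pos'],h,ob['gripper_width'],ob['force'])
cv2.imwrite("pics/w1.png",im[:,:,::-1]);np.savez("w1.npz",t=ob['tool_pos'],o=ob['orientation'])
im=eyes.snapshot("top");cv2.imwrite("pics/top1.png",im[:,:,::-1])
E
```

```text
3.5417 [ 551.55463376 -286.74778327  164.16528656] [ 551.74829921 -286.62148745  164.        ] 36.18797979186825 [0.5473672  0.70943435 0.30577076]
```

View pics/w1.png

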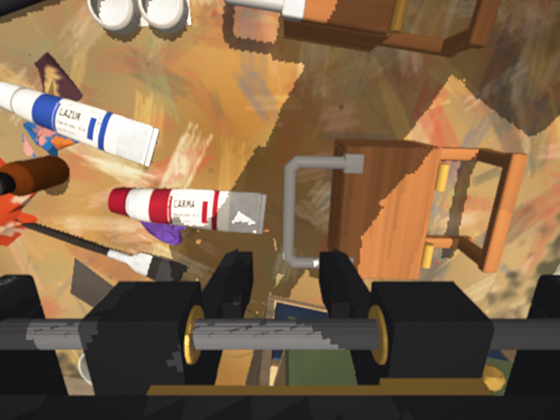

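```bash
python3 - <<'E'
from h import *
q=np.load("q.npy");w=np.load("w1.npz");p=eyes.camera_params("wrist");T=p["T_tool_cam"]
Rt=R.from_quat(w['o']).as_matrix();C=Rt@T[:3,3]+w['t']
for uv in [(291,170),(291,212),(291,255),(330,143),(354,163),(320,263)]:
    d=Rt@T[:3,:3]@np.array([(uv[0]-p['cx'])/p['fx'],(uv[1]-p['cy'])/p['fy'],1])
    z=64;P=C+d*(z-C[2])/d[2]
    c,s=np.cos(q[2]),np.sin(q[2]);dx=P[:2]-q[:2];print(uv,P,"local",c*dx[0]+s*dx[1],-s*dx[0]+c*dx[1])
E
```

```text
(291, 170) [ 518.72722877 -278.27623951   64.        ] local -41.76262216055329 -120.51451219925032
(291, 212) [ 555.06109481 -282.29990558   64.        ] local -5.207130098935222 -120.3255415046621
(291, 255) [ 595.89878046 -286.82233129   64.        ] local 35.87965356379197 -120.11314666029624
(330, 143) [ 500.62083385 -244.85372732   64.        ] local -63.598903111007814 -89.40048494262761
(354, 163) [ 518.92825192 -226.49326713   64.        ] local -47.52859917900905 -69.05316604208625
(320, 263) [ 606.99762819 -261.43339956   64.        ] local 43.979668127430486 -93.61461764725806
```

```bash
python3 - <<'E'
import cv2
im=cv2.imread("pics/w1.png")[125:285,270:540];cv2.imwrite("pics/w1c.png",cv2.resize(im,None,fx=2.96,fy=2.96,interpolation=cv2.INTER_CUBIC))
E
```

```text
(no output)
```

View pics/w1c.png

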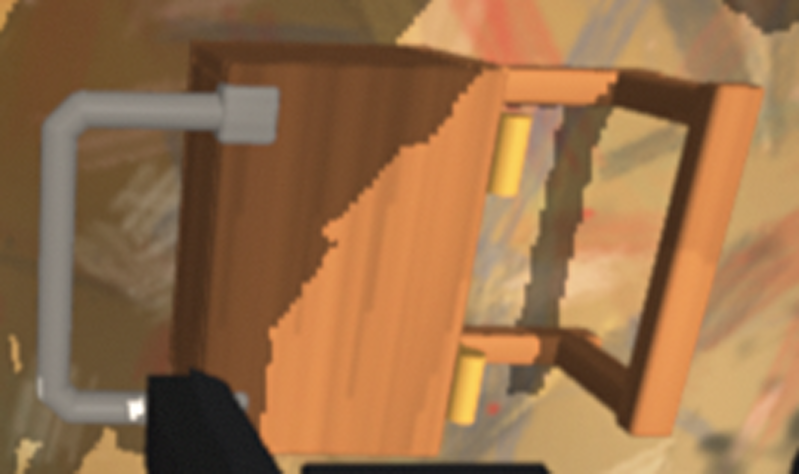

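```bash
python3 - <<'E'
from h import *
w=np.load("w1.npz");pw=eyes.camera_params("wrist");T=pw["T_tool_cam"]
W=np.eye(4);W[:3,:3]=R.from_quat(w['o']).as_matrix();W[:3,3]=w['t'];pw["camera_from_world"]=np.linalg.inv(W@T)
p=eyes.camera_params("top")
px=(np.array([(295,87),(495,103),(462,405),(265,388),(605,148),(587,380)])+.5)/5.5-.5+[190,130]
L=[(60,0,4),(60,-80,4),(-60,-80,4),(-60,0,4),(46-5,-125,0),(-46+5,-125,0)]
L[4:]=[(41,-125,0),(-41,-125,0)]
pxw=(np.array([(222,60),(508,68),(440,457),(60,112),(54,405)])+.5)/2.96-.5+[270,125]
Lw=[(-60,-80,4),(-60,0,4),(60,0,4),(-41,-125,0),(41,-125,0)]
ft=lambda q:(proj(p,world(q,L))-px).ravel()*2.0
fw=lambda q:(proj(pw,world(q,Lw))-pxw).ravel()*.9
for f in (ft,fw,lambda q:np.r_[ft(q),fw(q)]):
    r=least_squares(f,[574,-163,-.115],loss='soft_l1');print(r.x,np.round(r.fun.reshape(-1,2),1).tolist(),world(r.x,[(-8,-125,0)]))
np.save("q2.npy",r.x)
E
```

```text
[ 5.74205434e+02 -1.62683429e+02 -1.25284902e-01] [[-2.5, -1.6], [0.2, -0.4], [1.0, 1.5], [-4.3, 0.3], [0.9, 5.7], [0.4, -2.5]] [[ 550.64846071 -285.70403323   64.        ]]
[ 5.73514941e+02 -1.63259462e+02 -1.41759273e-01] [[-0.0, -0.2], [3.9, -0.2], [1.9, 1.0], [-2.7, 3.4], [-3.1, -4.7]] [[ 547.93456991 -285.87530338   64.        ]]
[ 5.73707427e+02 -1.62628784e+02 -1.29764787e-01] [[-2.3, -1.1], [0.3, 0.4], [0.7, 2.3], [-4.6, 0.7], [1.0, 6.7], [0.1, -1.6], [-0.2, 1.0], [3.8, -0.1], [3.3, 1.1], [-2.5, 5.1], [-2.0, -3.3]] [[ 549.5995745  -285.54262126   64.        ]]
```

```bash
python3 - <<'E'
from h import *
w=np.load("w1.npz");pw=eyes.camera_params("wrist");T=pw["T_tool_cam"]
W=np.eye(4);W[:3,:3]=R.from_quat(w['o']).as_matrix();W[:3,3]=w['t'];pw["camera_from_world"]=np.linalg.inv(W@T)
p=eyes.camera_params("top")
px=(np.array([(495,103),(462,405),(605,148),(587,380),(280,140),(257,322)])+.5)/5.5-.5+[190,130]
pxw=(np.array([(222,60),(60,112),(54,405),(510,155),(466,387)])+.5)/2.96-.5+[270,125]
L=lambda b:[(60,-80,4),(-60,-80,4),(46,-125,0),(-46,-125,0),(b,0,0),(-b,0,0)]
Lw=lambda b:[(-60,-80,4),(-46,-125,0),(46,-125,0),(-b,0,0),(b,0,0)]
ft=lambda q:(proj(p,world(q,L(q[3])))-px).ravel()*2.0
fw=lambda q:(proj(pw,world(q,Lw(q[3])))-pxw).ravel()*.9
for f in (ft,fw,lambda q:np.r_[ft(q),fw(q)]):
    r=least_squares(f,[574,-163,-.115,36],loss='soft_l1');print(r.x,np.round(r.fun.reshape(-1,2),1).tolist(),world(r.x,[(-8,-125,0)]))
np.save("q2.npy",r.x[:3])
E
```

```text
[ 5.76324857e+02 -1.61912322e+02 -1.30315337e-01  3.58828125e+01] [[-0.4, -1.9], [-0.1, -0.2], [0.7, -0.2], [-1.1, 0.7], [0.1, 0.3], [0.6, 0.4]] [[ 552.14933792 -284.81286863   64.        ]]
[ 5.74110175e+02 -1.60425255e+02 -1.32909752e-01  3.60172667e+01] [[2.6, 0.9], [0.2, -0.6], [0.0, 0.9], [-1.2, -0.5], [-0.5, -0.6]] [[ 549.61588228 -283.26266684   64.        ]]
[ 5.74956365e+02 -1.61264719e+02 -1.29696223e-01  3.61414640e+01] [[-1.0, -0.7], [-0.7, 1.1], [0.1, 1.0], [-1.7, 2.0], [-0.4, 1.3], [0.0, 1.9], [1.4, 2.3], [-0.8, 0.9], [-0.6, 2.1], [-2.2, 0.3], [-1.3, 0.4]] [[ 550.85694012 -284.180209     64.        ]]
```

```bash
python3 - <<'E'
from h import *
import cv2
q=np.load("q2.npy");o=ori(q)
g=world(q,[(-8,-125,-19)])[0]
ctrl.servo_line(g+[0,0,90],o,vel=100)
hit=ctrl.servo_line(g,o,vel=80,max_force=10)
ob=ctrl.get_obs();print(hit,ob['tool_pos'],g,ob['force'])
if not hit:
    effector.gripper_to(0);ctrl.hold(.2)
    ob=ctrl.get_obs();print(ob['clock'],ob['tool_pos'],ob['force'],ob['moment'],ob['gripper_width'])
cv2.imwrite("pics/s2.png",cv2.resize(eyes.snapshot("scene")[100:300,180:440,::-1],None,fx=3,fy=3))
E
```

```text
False [ 551.30582878 -284.52624962   45.70742424] [ 550.85694012 -284.180209     45.        ] [-0.408092   -0.45900415 -0.59290326]
6.0917 [ 550.99564428 -284.09997954   45.25791849] [0.18065212 2.12613305 4.38636181] [ 0.32271904  0.02034893 -0.01231581] 8.172171120241336
```

View pics/s2.png

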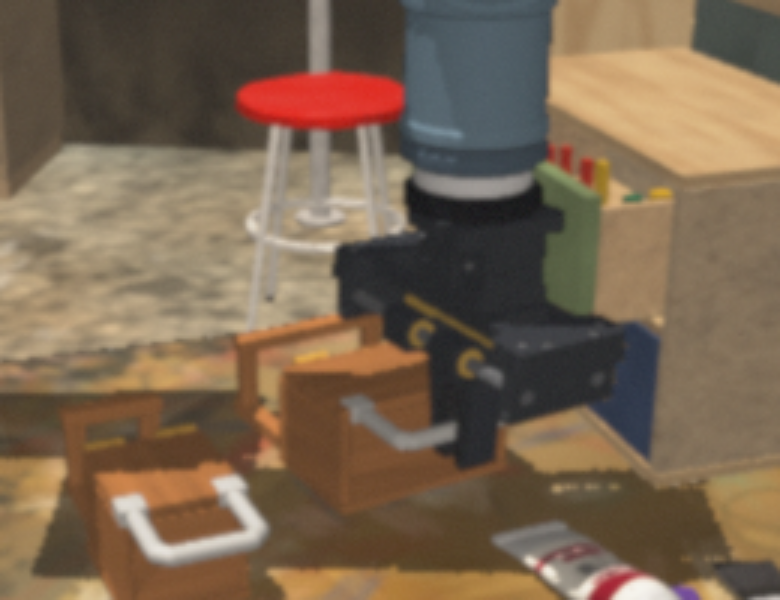

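```bash
python3 - <<'E'
from h import *
q=np.load("q2.npy");o=ori(q);c0=world(q,[(-8,0,-19)])[0];ly=np.array([-np.sin(q[2]),np.cos(q[2]),0])
for a in np.radians([5,12,21,30,39,48]):
    h=ctrl.servo_line(c0-125*np.cos(a)*ly+[0,0,125*np.sin(a)],o,vel=40,max_force=25)
    ob=ctrl.get_obs();f=ob['force'];rad=-np.cos(a)*ly+[0,0,np.sin(a)];tan=np.sin(a)*ly+[0,0,np.cos(a)]
    print(h,round(ob['clock'],2),round(np.degrees(a)),"rad %.1f tan %.1f lat %.1f"%(f@rad,f@tan,f[0]),ob['gripper_width'],ob['moment'].round(2),(ob['tool_pos']-(c0-125*np.cos(a)*ly+[0,0,125*np.sin(a)])).round(1))
    if h: break
import cv2
cv2.imwrite("pics/s3.png",cv2.resize(eyes.snapshot("scene")[100:300,180:440,::-1],None,fx=3,fy=3))
E
```

```text
False 6.57 5 rad -0.8 tan -2.1 lat 1.1 8.232693195207286 [ 0.07 -0.42 -0.06] [0.1 0.1 0. ]
False 7.1 12 rad -2.1 tan -2.7 lat 2.5 8.273243602974896 [ 0.18 -0.58 -0.02] [0.1 0.2 0.2]
False 7.74 21 rad -4.0 tan -1.9 lat 4.5 8.615789121387563 [ 0.38 -0.77 -0.04] [0.1 0.5 0.1]
False 8.38 30 rad -6.8 tan -1.6 lat 5.8 7.926338869538552 [ 0.55 -0.99 -0.05] [ 0.2  1.  -0.4]
False 9.03 39 rad -10.2 tan -2.1 lat 8.2 7.6806599673712235 [ 0.69 -1.29 -0.05] [ 0.3  1.5 -0.9]
False 9.67 48 rad -12.3 tan -1.9 lat 10.3 7.6968317797414025 [ 0.79 -1.63 -0.06] [ 0.4  2.  -1.5]
```

View pics/s3.png

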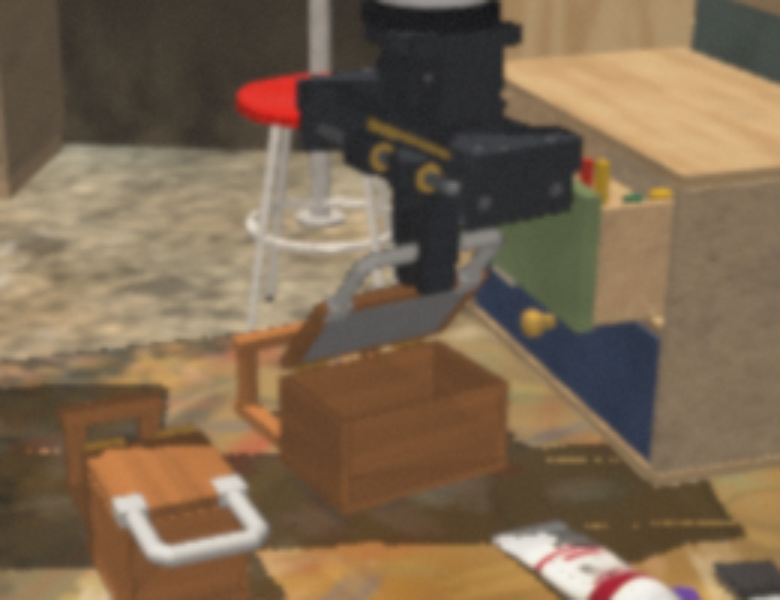

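```bash
python3 - <<'E'
from h import *
q=np.load("q2.npy");o=ori(q);c0=world(q,[(-8,0,-19)])[0];ly=np.array([-np.sin(q[2]),np.cos(q[2]),0]);lx=np.array([np.cos(q[2]),np.sin(q[2]),0])
off=np.zeros(3);a=np.radians(48)
for d in [54,63,72,81,90,99,108,117,126,135,144]:
    f=ctrl.get_obs()['force'];rad=-np.cos(a)*ly+[0,0,np.sin(a)]
    off+=0.15*((f@rad)*rad+(f@lx)*lx)
    a=np.radians(d);t=c0-125*np.cos(a)*ly+[0,0,125*np.sin(a)]+off
    h=ctrl.servo_line(t,o,vel=40,max_force=25)
    ob=ctrl.get_obs();f=ob['force'];rad=-np.cos(a)*ly+[0,0,np.sin(a)];tan=np.sin(a)*ly+[0,0,np.cos(a)]
    print(h,round(ob['clock'],2),d,"rad %.1f tan %.1f lat %.1f"%(f@rad,f@tan,f@lx),round(ob['gripper_width'],1),ob['moment'].round(2),(ob['tool_pos']-t).round(1),off.round(1))
    np.save("off.npy",off)
    if h: break
import cv2
cv2.imwrite("pics/s4.png",cv2.resize(eyes.snapshot("scene")[100:300,180:440,::-1],None,fx=3,fy=3))
E
```

```text
False 10.2 54 rad -10.0 tan -2.1 lat -0.1 7.5 [ 0.51 -0.28 -0.03] [-0.9  0.8 -1. ] [ 1.5  1.2 -1.5]
False 10.84 63 rad -11.2 tan -1.2 lat -3.3 6.9 [ 0.46  0.28 -0.03] [-0.6  0.5 -0.5] [ 1.6  2.  -2.7]
False 11.48 72 rad -11.2 tan -2.1 lat -4.0 7.1 [ 0.16  0.31 -0.01] [ 0.   0.2 -0. ] [ 1.3  2.9 -4.2]
False 12.12 81 rad -10.3 tan -1.1 lat 1.0 6.5 [-0.11 -0.27  0.01] [ 0.6 -0.   0.4] [ 0.7  3.5 -5.8]
False 12.77 90 rad -5.0 tan -1.1 lat 2.0 6.5 [-0.35 -0.44 -0.07] [ 0.6 -0.1  0.7] [ 0.9  3.7 -7.3]
False 13.41 99 rad -4.1 tan -1.6 lat 3.6 6.4 [-0.49 -0.7  -0.07] [0.4 0.1 0.1] [ 1.2  3.6 -8.1]
False 14.05 108 rad -4.0 tan -1.1 lat 4.3 6.6 [-0.64 -0.67 -0.05] [-0.   0.6 -0.5] [ 1.7  3.5 -8.7]
False 14.69 117 rad -4.9 tan -1.3 lat 0.5 6.2 [-0.6  -0.14 -0.08] [-0.5  0.3 -0.4] [ 2.3  3.2 -9.3]
False 15.33 126 rad -5.8 tan -1.6 lat -2.1 6.1 [-0.64  0.15 -0.06] [-0.3  0.2 -0.3] [ 2.4  2.9 -9.9]
False 15.97 135 rad -5.7 tan -1.5 lat -0.5 6.2 [-0.71 -0.03  0.02] [ 0.2 -0.1  0.1] [  2.    2.4 -10.6]
False 16.62 144 rad -3.7 tan -0.9 lat 2.1 5.7 [-0.67 -0.24 -0.06] [0.4 0.  0.2] [  1.9   1.8 -11.2]
```

View pics/s4.png

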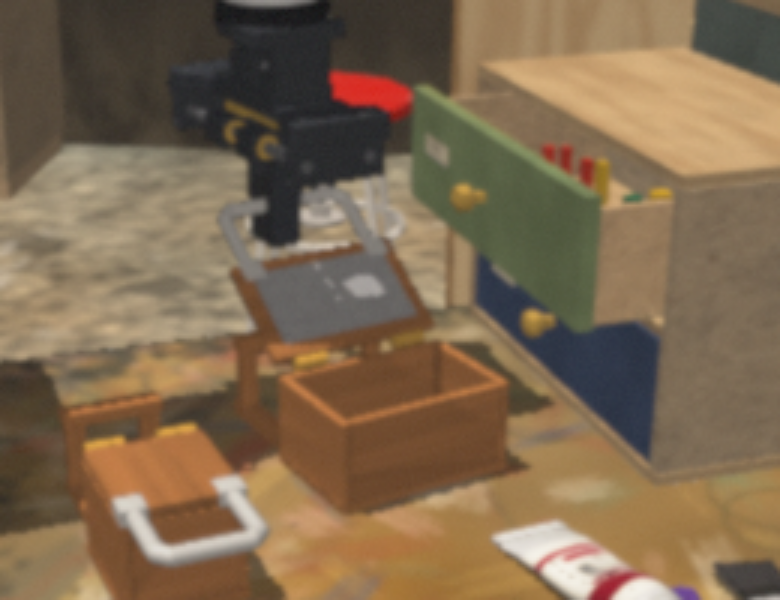

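```bash
python3 - <<'E'
from h import *
import cv2
q=np.load("q2.npy");s=eyes.camera_params("scene");im=cv2.imread("pics/s4.png")
for d,c in ((130,(0,0,255)),(138,(0,255,0)),(146,(255,0,0))):
    a=np.radians(d);L=[(x,-r*np.cos(a),r*np.sin(a)) for x,r in ((-46,80),(-46,125),(46,125),(46,80))]
    P=(proj(s,world(q,L))-[180,100])*3
    cv2.polylines(im,[P.astype(int)],False,c,1)
cv2.imwrite("pics/s4b.png",cv2.resize(im[100:400,150:450],None,fx=2,fy=2))
ob=ctrl.get_obs();print(ob['tool_pos'])
c,sn=np.cos(q[2]),np.sin(q[2]);dx=ob['tool_pos'][:2]-q[:2];print(c*dx[0]+sn*dx[1],-sn*dx[0]+c*dx[1],ob['tool_pos'][2]-64)
E
```

```text
[582.32262119 -58.17891498 107.45386482]
-6.027999858309371 103.17270915389048 43.45386481805494
```

View pics/s4b.png

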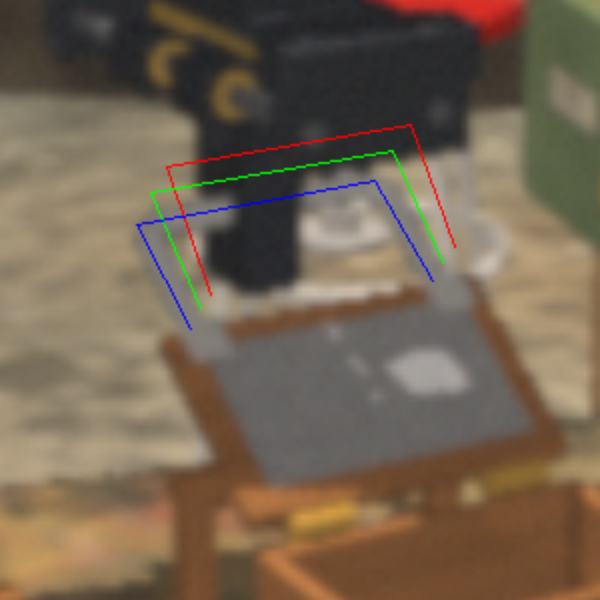

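```bash
python3 - <<'E'
from h import *
q=np.load("q2.npy");o=ori(q);c0=world(q,[(-8,0,-19)])[0];ly=np.array([-np.sin(q[2]),np.cos(q[2]),0]);lx=np.array([np.cos(q[2]),np.sin(q[2]),0])
off=np.load("off.npy");off[2]+=2;a=np.radians(145.5)
t0=ctrl.get_obs()['tool_pos'];off=t0-(c0-125*np.cos(a)*ly+[0,0,125*np.sin(a)]);print(off)
for d in [153,161,168,174,178,181]:
    f=ctrl.get_obs()['force']
    off+=0.1*((f@lx)*lx+(f@ly)*ly)
    a=np.radians(d);t=c0-125*np.cos(a)*ly+[0,0,125*np.sin(a)]+off
    h=ctrl.servo_line(t,o,vel=35,max_force=12)
    ob=ctrl.get_obs();f=ob['force']
    print(h,round(ob['clock'],2),d,"y %.1f z %.1f lat %.1f"%(f@ly,f[2],f@lx),round(ob['gripper_width'],1),ob['moment'].round(2),(ob['tool_pos']-t).round(1),off.round(1))
    if h: break
import cv2
cv2.imwrite("pics/s5.png",cv2.resize(eyes.snapshot("scene")[100:300,180:440,::-1],None,fx=3,fy=3))
E
```

```text
[ 1.9757347  -0.09942703 -8.3469148 ]
False 17.27 153 y -2.1 z 0.8 lat 1.0 5.8 [-0.29 -0.33 -0.07] [ 0.   0.2 -0.1] [ 2.  -0.5 -8.3]
False 17.93 161 y 1.1 z 0.8 lat 0.9 6.0 [ 0.07 -0.29 -0.03] [-0.   0.3 -0.1] [ 2.1 -0.7 -8.3]
False 18.51 168 y 2.5 z 1.1 lat 1.5 6.0 [ 0.17 -0.3  -0.07] [-0.1  0.1 -0.2] [ 2.2 -0.6 -8.3]
False 19.03 174 y 2.4 z 0.2 lat -0.1 5.9 [ 0.19 -0.17 -0.06] [-0.2  0.  -0.3] [ 2.4 -0.4 -8.3]
False 19.43 178 y 1.6 z 0.2 lat 0.1 6.1 [-0.03 -0.03  0.03] [-0.2 -0.1 -0.3] [ 2.4 -0.1 -8.3]
False 19.77 181 y -0.9 z -0.9 lat -1.0 6.0 [-0.15  0.07 -0.04] [-0.2 -0.2 -0.4] [ 2.4  0.  -8.3]
```

View pics/s5.png

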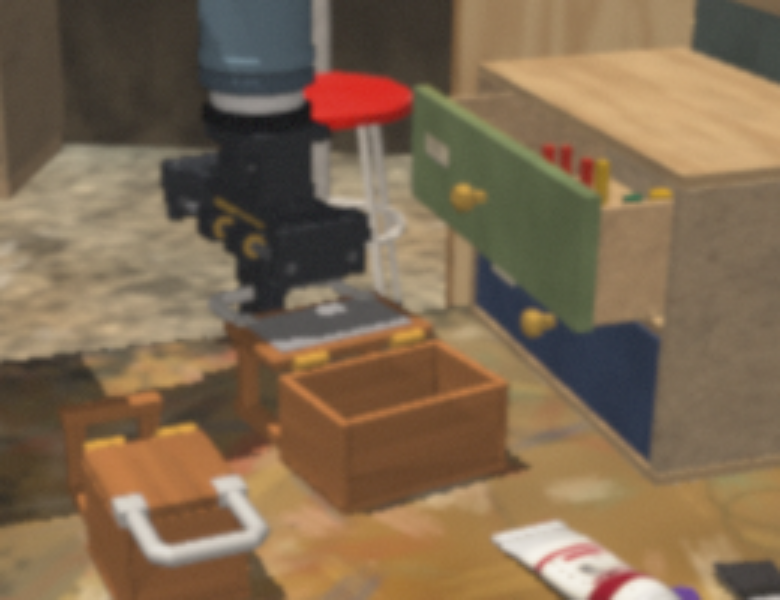

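```bash
python3 - <<'E'
from h import *
import cv2
q=np.load("q2.npy");o=ori(q)
ob=ctrl.get_obs();t=ob['tool_pos'];fz=ob['force'][2]
h=ctrl.servo_line(t-[0,0,10],o,vel=25,max_force=8)
ob=ctrl.get_obs();print(h,ob['tool_pos']-t,ob['force'],ob['gripper_width'],ob['clock'])
cv2.imwrite("pics/s6.png",cv2.resize(eyes.snapshot("scene")[150:270,230:340,::-1],None,fx=5,fy=5))
E
```

```text
True [-0.01432992 -0.04808134 -0.26555206] [-1.11976049  0.19589204  5.30895927] 6.123333025545481 20.025
```

View pics/s6.png

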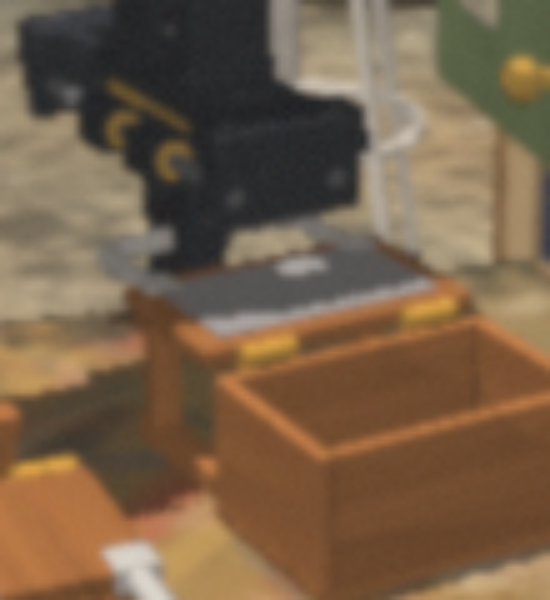

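```bash
python3 - <<'E'
from h import *
import cv2
q=np.load("q2.npy");o=ori(q)
effector.gripper_to(32);ctrl.hold(.2)
ob=ctrl.get_obs();t=ob['tool_pos'];print(ob['force'],ob['gripper_width'])
h=ctrl.servo_line(t+[0,0,60],o,vel=50,max_force=8);ob=ctrl.get_obs();print(h,ob['force'],ob['clock'])
if not h:
    ctrl.servo_line(t+[0,0,160],o,vel=120);ctrl.servo_line(t+[-100,60,160],o,vel=150)
    ctrl.hold(.3)
cv2.imwrite("pics/s7.png",cv2.resize(eyes.snapshot("scene")[100:300,180:440,::-1],None,fx=3,fy=3))
ob=ctrl.get_obs();print(ob['tool_pos'],ob['force'],ob['clock'])
E
```

```text
[ 0.033026   -0.90732431 -0.42218295] 32.08781513756532
False [ 0.77881835 -0.07076694 -0.37197924] 22.1833
[484.59629548  23.57250803 192.68849278] [-0.41659007  0.21900004 -0.29417642] 24.4417
```

View pics/s7.png

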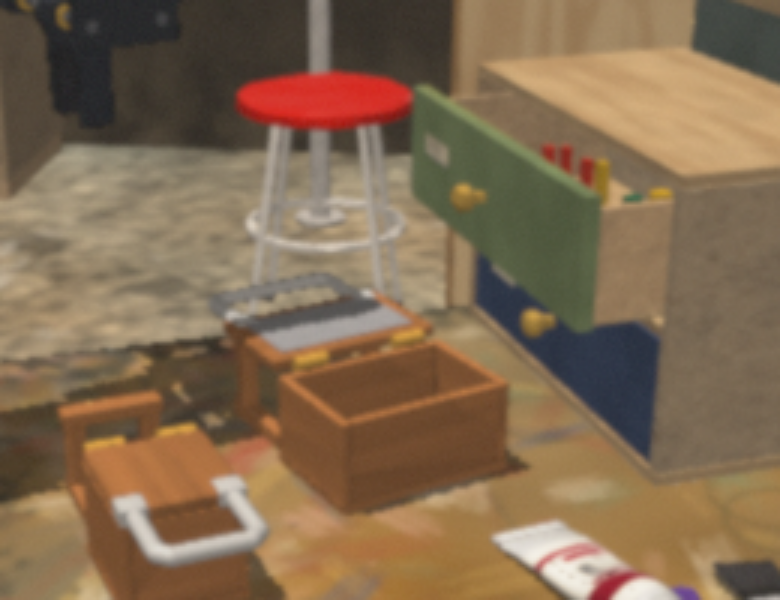

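The picture shows the wide flap level on its rest, with its bar at about (290,290). The narrow flap is shut at about (170,470), and the gripper is clear of both.

```bash
python3 -c "
from workcell import job;job.job_done()"
```

```text
the job is handed in; nothing more can be done
```

I gripped the wide flap by its bar, swung it past upright and lowered it onto its rest. I then let go, backed the gripper away and handed the job in at about 24.5 s of the 38 s.

- **Speed:** I carried the flap round at about 35–40 mm/s, well under the 0.5 m/s limit at the bar. The flap's own speed was not measured.
- **Final state:** The last picture shows the wide flap level on its rest, the narrow flap shut and the robot touching nothing. I judged the angles by eye from that picture; none of them was measured. The lowering stopped on firm contact at about 5 N, and the flap did not visibly move when released.
- **What did not go perfectly:** The bar slid about 8 mm deeper between the pads during the swing, because I kept correcting for a steady pull of up to about 12 N towards the hinge. I stopped correcting for it at about 145°, and the grip held throughout. My first fit of the bar's position was about 5 mm off from the wrist camera's. A second fit using both cameras brought that to about 2 to 3 mm.

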